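# Open the canister on the red plate, whose thread may run either way

## Robot

A 6-joint arm with a two-finger parallel gripper is mounted at the origin on the work surface. World frame = base frame: x ahead of the robot, y to its left, z up, the work surface at z = 0. Lengths are in mm, angles in rad, forces in N, time in s.
With the tool pointing down it reaches from about 350 to 975 mm from the base axis. Payload 7.1 kg.
Tool frame: the origin (TCP) lies midway between the tips of the shut fingers; the grasp point (between the pads) lies 19 mm behind it; z points along the fingers, y is the line along which they close (so a half turn about z gives the same grasp; the last joint's range is limited). The gripper opens to 88 mm and grips with 3 to 60 N. Pads are 20 mm wide; open, the fingers measure 115 mm over their backs; the gripper's body (75 mm by 178 mm) begins 61 mm behind the grasp point.
Start: joints at [1.171, 0.423, 1.63, -0, 1.089, -0.019], TCP at [232.257, 580.225, 222.675] pointing down, gripper open.
Joint ranges: [-3, 3], [-0.9, 2.11], [0.09, 2.58], [-1.31, 4.45], [0.11, 2.69], [-2.54, 2.54]. Speed limits (rad/s): [2.39, 2.39, 3.01, 3.14, 3.14, 3.14].

## Interface

Orientations are given as a rotation vector (axis times angle).
In Python, from workcell import ctrl gives the robot as it stands. The module is installed in compiled form; this text tells all that it offers.
- The arm moves only by the tool servo_tool, never from a script. Its argument "increments" is a list of rows, each a list of 7 numbers: the shift along the world's x, y, z in cm, then the turn, a rotation vector about the world's x, y, z in degrees, then the opening, from -1 (shut) to 1 (fully open). A call has 1 to 20 rows; each row is the pose to reach, as a shift and turn from the pose commanded when the call began; what a row does not reach only later rows make up. A row lasts 1/12 s, in which the tool goes at most 41.7 mm and 7.16 degrees, less where a joint would pass 70% of its speed; a pose out of reach is approached as far as the arm can. A call with a gripper value outside its range is refused whole. The fingers move at their own pace and stop on an object; the grip force is fixed at half the most. Time passes only in rows, so rows that repeat a pose let the fingers close. It gives the time, the measured TCP pose, the force, the opening and the grip force at its end, in the units of the state.
- ctrl.get_obs(): the state, without advancing time (a new reading comes with each control period).
- ctrl.get_image(name): name is "scene" or "top" or "wrist"; returns a dict with "image" (420x560x3 uint8, red, green, blue), "fx", "fy", "cx", "cy" (pixels), "k1" (the pictures are not rectified: a ray, as slopes to the right and down, at radius r is drawn at 1 + k1 r^2 times it, then the intrinsics apply), "extrinsics" (4x4, takes a point from camera to world coordinates); the wrist camera has in their place "tool_from_camera" (4x4, takes a point from camera to tool coordinates, whose origin is the TCP and whose axes are the flange's). Camera axes: x right, y up, looking along -z (the intrinsics and any distortion apply to the point x, -y, -z); pixel columns grow to the right and rows downward; lengths in mm; the calibration is good to about 2 mm. A picture is of the moment at which its call begins: read the wrist's pose just before it. There is no depth.
- ctrl.close_job(): hands the job in; it is judged then, once.
The state is a dict: "t": time; "qpos": joint angles; "qvel": joint speeds; "joint_torque": joint torques, N m; "ee_pos": TCP position; "orientation": TCP orientation; "ft_force": force on the tool from outside, world axes, zero at the start; "moment": the same for the moment, N m; "width": finger opening in mm; "grasp_force": force on a finger pad.
Only numpy, scipy, OpenCV 4.12 (cv2) and the standard library are available. Lean on these libraries where they do the work, as an engineer would, in place of code of your own. Each camera call takes 0.05 s, during which the arm holds its last target. There are 200 camera calls.

## Task

Unscrew the cap of the steel canister that stands on the red plate: it may have a right-hand or a left-hand thread, so try it gently both ways and never force it. Lift the cap off and finish while still holding it in the gripper, level and still, at least 5 cm clear above the canister's mouth and touching nothing else. Leave the canister on the white plate closed and the bowl, dredger, pan and mug where they stand.

Things in the scene. Friction and masses are not known exactly. Their poses are not given: they have to be found in the camera images.
- red_plate: Fixed red square plate, 150 x 150 x 4 mm, on the wooden board; the canister in its middle is the one to open. Origin: centre of its underside.
- white_plate: Fixed white square plate of the same size beside it, 170 mm away centre to centre; its canister stays shut. Origin: centre of its underside.
- board: Fixed dark wooden board 170 x 340 x 18 mm under both plates. Origin: centre of its underside; the plates lie along its y, either way round.
- canister_a: Fixed steel canister, 86 mm across, shoulder 100 mm and mouth 134 mm above its origin (centre of underside, z up). Closed by cap_a; stands near the middle of the red or the white plate (varies). One canister has a right-hand thread (cap loosens counter-clockwise seen from above), the other a left-hand one (clockwise); they look alike: which is which must be found by trying.
- canister_b: Fixed steel canister, 86 mm across, shoulder 100 mm and mouth 134 mm above its origin (centre of underside, z up). Closed by cap_b; stands near the middle of the red or the white plate (varies). One canister has a right-hand thread (cap loosens counter-clockwise seen from above), the other a left-hand one (clockwise); they look alike: which is which must be found by trying.
- cap_a: Loose screw cap of canister_a, 90 g, 58 mm tall. Origin: centre of its underside, 108 mm above the canister's origin and on its axis when shut. Upper 28 mm: black round knob 40 mm across, grip it round its side from above; below, a grey skirt 52 mm across, 30 mm high. A yellow stripe on top runs from the centre along its +x.
- cap_b: Loose screw cap of canister_b, 90 g, 58 mm tall. Origin: centre of its underside, 108 mm above the canister's origin and on its axis when shut. Upper 28 mm: black round knob 40 mm across, grip it round its side from above; below, a grey skirt 52 mm across, 30 mm high. A yellow stripe on top runs from the centre along its +x.
- mouth_a (a point): Middle of the mouth of canister_a, 134 mm above its origin. Quick thread: turned the wrong way the cap meets a hard stop within 0.15 rad; the right way it turns easily, is free 1.05 to 1.25 rad from its start and meets a stop at about 2.1 rad. A grip of 25 to 50 N is enough. It does not climb while turned; before it is free it can be lifted only 1 to 7 mm, then it lifts straight off.
- mouth_b (a point): Middle of the mouth of canister_b, 134 mm above its origin. Quick thread: turned the wrong way the cap meets a hard stop within 0.15 rad; the right way it turns easily, is free 1.05 to 1.25 rad from its start and meets a stop at about 2.1 rad. A grip of 25 to 50 N is enough. It does not climb while turned; before it is free it can be lifted only 1 to 7 mm, then it lifts straight off.
- dough_bowl: Loose pale wooden bowl, 150 mm across, 60 mm high, bystander. Origin: centre of its underside.
- dredger: Loose aluminium flour dredger, 64 mm across, 94 mm high, bystander. Origin: centre of its underside.
- topping_pan: Loose open steel pan 160 x 110 x 80 mm, bystander. Origin: centre of its underside.
- mug: Loose white mug, 80 mm across, 90 mm high, handle towards its +y, bystander. Origin: centre of its underside.
Not all that is in view belongs to the job. What is shaped like the cap_a but brown is not meant.

How it is judged (in metres and radians):
At the end, for the whole second after the job is handed in: The cap of the canister on the red plate is held in the fingers, at rest (under 30 mm/s), level within 0.35 rad, its underside at least 40 mm above the height of that canister's mouth, touching neither canister, board nor bystanders; the other cap is within 15 mm of where it was (((horizontal distance between canister_a and red_plate below 0.04 m and z of cap_a in the frame of canister_a above 0.174 m and angle between cap_a's own z axis and vertical below 0.35 rad and linear speed of cap_a below 0.03 m/s and contact force between cap_a and the fingers above 2 N and contact force between cap_a and canister_a below 0.2 N and contact force between cap_a and canister_b below 0.2 N and contact force between cap_a and cap_b below 0.2 N and contact force between cap_a and dough_bowl below 0.2 N and contact force between cap_a and dredger below 0.2 N and contact force between cap_a and topping_pan below 0.2 N and contact force between cap_a and mug below 0.2 N and contact force between cap_a and board below 0.2 N and distance of cap_b from where it was at the start of the episode below 0.015 m) or (horizontal distance between canister_b and red_plate below 0.04 m and z of cap_b in the frame of canister_b above 0.174 m and angle between cap_b's own z axis and vertical below 0.35 rad and linear speed of cap_b below 0.03 m/s and contact force between cap_b and the fingers above 2 N and contact force between cap_b and canister_b below 0.2 N and contact force between cap_b and canister_a below 0.2 N and contact force between cap_b and cap_a below 0.2 N and contact force between cap_b and dough_bowl below 0.2 N and contact force between cap_b and dredger below 0.2 N and contact force between cap_b and topping_pan below 0.2 N and contact force between cap_b and mug below 0.2 N and contact force between cap_b and board below 0.2 N and distance of cap_a from where it was at the start of the episode below 0.015 m))); the arm keeps its last pose, push and grip.
It fails at once if the canister on the white plate is opened ((horizontal distance between canister_a and red_plate above 0.06 m and distance of cap_a from where it was at the start of the episode above 0.015 m) or (horizontal distance between canister_b and red_plate above 0.06 m and distance of cap_b from where it was at the start of the episode above 0.015 m)).
It fails at once if a cap is forced against its thread (over 150 N between cap and canister) (contact force between cap_a and canister_a above 150 N or contact force between cap_b and canister_b above 150 N).
It fails at once if a bystander is displaced by more than 30 mm (distance of any of dough_bowl, dredger, topping_pan, mug from where it was at the start of the episode above 0.03 m).
It also fails if it takes over 42 s, if anything falls off the work surface, if the arm or the gripper's body presses on something with over 40 N, if the wrist force passes 120 N, or if a joint passes its speed limit or range.

## Working session

There is one attempt and no reset: what is moved stays moved. The work goes in short steps, Python scripts to look and compute and a tool call to move; the robot and the scene stay as the last step left them, time stands still between calls to the robot, and variables do not carry over. Pictures are saved under pics/ and viewed, at most 10 in all, crops included, and the job is handed in when it is done.

Besides the shell and the picture viewer there is one more tool, called after "Call:" as name(argument=value, ...), one argument or row to a line, values as JSON. servo_tool: Moves the arm, as the interface text tells. Its arguments: {"type":"object","properties":{"increments":{"type":"array","items":{"type":"array","items":{"type":"number"}}}},"required":["increments"]}

```bash
mkdir -p pics; cat > h.py <<'E'
import numpy as np, cv2
from workcell import ctrl
from scipy.spatial.transform import Rotation as R
def snap(n,f):
    o=ctrl.get_obs(); d=ctrl.get_image(n); cv2.imwrite(f,d["image"][:,:,::-1])
    if n=="wrist":
        T=np.eye(4);T[:3,:3]=R.from_rotvec(o["orientation"]).as_matrix();T[:3,3]=o["ee_pos"]
        d["extrinsics"]=T@np.array(d["tool_from_camera"])
    np.savez(f[:-4]+".npz",**{k:d[k] for k in("fx","fy","cx","cy","k1","extrinsics")}); return d
def pix2world(f,u,v,z):
    d=np.load(f); K=np.array([[d["fx"],0,d["cx"]],[0,d["fy"],d["cy"]],[0,0,1.]])
    x,y=cv2.undistortPoints(np.array([[[u,v]]],float),K,np.array([float(d["k1"]),0,0,0]))[0,0]
    E=d["extrinsics"]; r=E[:3,:3]@[x,-y,-1]; c=E[:3,3]; return c+r*(z-c[2])/r[2]
E
python3 - <<'E'
from h import *
d=snap("top","pics/top.png"); print(d["extrinsics"],d["fx"],d["k1"])
snap("scene","pics/scene.png"); print(ctrl.get_obs())
E
```

```text
[[ 7.68943154e-03  9.97226995e-01 -7.40215693e-02  4.75678724e+02]
 [-9.99969421e-01  7.56288995e-03 -1.98966853e-03 -8.51837708e+00]
 [-1.42433419e-03  7.40346052e-02  9.97254656e-01  1.13249801e+03]
 [ 0.00000000e+00  0.00000000e+00  0.00000000e+00  1.00000000e+00]] 397.9415934997255 -0.07363348675039591
{'t': 0.1, 'qpos': array([ 1.17099589e+00,  4.23764987e-01,  1.63058973e+00, -3.31719522e-05,
        1.08856504e+00, -1.90122082e-02]), 'qvel': array([-0.00172888,  0.00074441, -0.00215915,  0.00042716,  0.00036586,
       -0.00016086]), 'joint_torque': array([ 3.23370496e-04, -5.45617175e+01, -2.74326932e+01,  6.45268173e-02,
        1.88809651e-02,  2.80225080e-06]), 'ee_pos': array([232.08690298, 579.79215508, 221.98843241]), 'orientation': array([-5.94462887e-01, -3.08458446e+00,  2.04849994e-03]), 'ft_force': array([ 1.16496613,  0.30298907, -0.46510425]), 'moment': array([0.02734266, 0.00302886, 0.01181371]), 'grasp_force': 0.0, 'width': 87.91402591338333}
```

View pics/top.png

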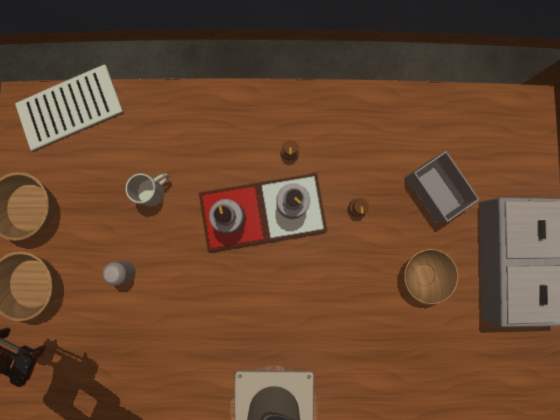

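View pics/scene.png

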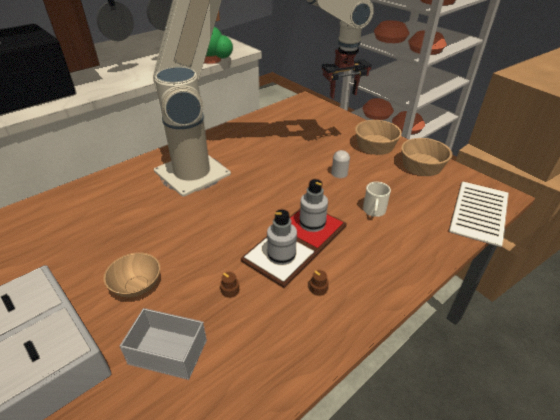

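The top view shows the red plate's canister with its knob near (223,214), the stripe pointing up in the image. The other canister's knob is near (294,197) on the white plate. The scene view agrees.

```bash
python3 - <<'E'
from h import *
f="pics/top.npz"
print(pix2world(f,223,214,188),pix2world(f,220,207,188),pix2world(f,294,197,188),pix2world(f,235,217,22),pix2world(f,293,207,22))
print(R.from_rotvec(ctrl.get_obs()["orientation"]).as_matrix().round(3), ctrl.get_image("wrist")["tool_from_camera"])
E
```

```text
[535.02992187 124.04495117 188.        ] [551.70391363 131.52276697 188.        ] [576.97004802 -44.82597964 188.        ] [537.31481603 113.53564074  22.        ] [566.60381909 -48.53559732  22.        ]
[[-0.928  0.372 -0.   ]
 [ 0.372  0.928 -0.001]
 [-0.    -0.001 -1.   ]] [[-8.41212438e-04  9.68328454e-01  2.49678389e-01  6.81378634e+01]
 [ 9.99999088e-01  5.50733414e-04  1.23326987e-03 -3.13938909e-02]
 [ 1.05670408e-03  2.49679199e-01 -9.68328034e-01 -1.63506510e+02]
 [ 0.00000000e+00  0.00000000e+00  0.00000000e+00  1.00000000e+00]]
```

Call:
servo_tool(
  increments=[
    [0,0,5.8,0,0,0,1],
    [30.4,-45.8,5.8,0,0,-54,1],
    [30.4,-45.8,5.8,0,0,-54,1],
    [30.4,-45.8,5.8,0,0,-54,1],
    [30.4,-45.8,5.8,0,0,-54,1],
    [30.4,-45.8,5.8,0,0,-54,1],
    [30.4,-45.8,5.8,0,0,-54,1],
    [30.4,-45.8,5.8,0,0,-54,1],
    [30.4,-45.8,5.8,0,0,-54,1],
    [30.4,-45.8,5.8,0,0,-54,1],
    [30.4,-45.8,5.8,0,0,-54,1],
    [30.4,-45.8,5.8,0,0,-54,1],
    [30.4,-45.8,5.8,0,0,-54,1],
    [30.4,-45.8,5.8,0,0,-54,1],
    [30.4,-45.8,5.8,0,0,-54,1],
    [30.4,-45.8,5.8,0,0,-54,1],
    [30.4,-45.8,5.8,0,0,-54,1],
    [30.4,-45.8,5.8,0,0,-54,1],
    [30.4,-45.8,5.8,0,0,-54,1],
    [30.4,-45.8,5.8,0,0,-54,1],
  ],
)

```text
t: 1.82
ee_pos: [535.5, 123.6, 280.7]
orientation: [-1.927, -2.481, 0.0]
ft_force: [0.1, 0.8, 0.8]
width: 87.8
grasp_force: 0.0
```

```bash
python3 - <<'E'
from h import *
snap("wrist","pics/w1.png"); o=ctrl.get_obs(); print(o["ee_pos"],o["qpos"],o["ft_force"])
E
```

```text
[535.6674194  123.43374401 280.71985486] [ 2.04749393e-01  2.47736171e-01  1.74174073e+00  1.50565514e-04
  1.15215390e+00 -4.48107267e-02] [-0.07722577 -0.22232183  0.5350964 ]
```

View pics/w1.png

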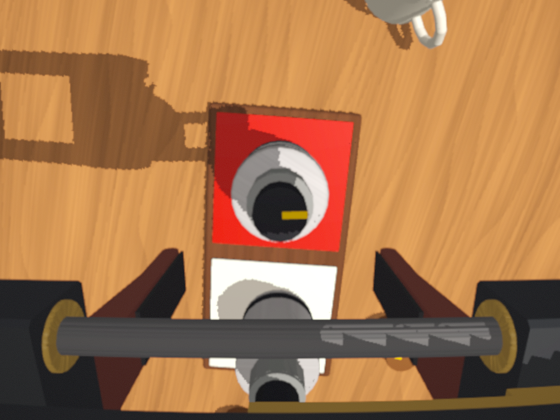

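The wrist view shows the red-plate knob, its top centred near (280.5,214), with the stripe running right to (307,215). The white canister is below it, and the fingers are clear.

```bash
python3 - <<'E'
from h import *
f="pics/w1.npz"
for p in((280.5,214),(252,214),(309,214),(280.5,242),(307,215)): print(p,pix2world(f,*p,188))
E
python3 -c "
import cv2;i=cv2.imread('pics/w1.png')[150:260,220:340];cv2.imwrite('pics/w1c.png',cv2.resize(i,None,fx=5,fy=5))"
```

```text
(280.5, 214) [535.38516245 126.89940344 188.        ]
(252, 214) [515.97915689 121.96382675 188.        ]
(309, 214) [554.79015499 131.83607163 188.        ]
(280.5, 242) [540.50055659 106.8550565  188.        ]
(307, 215) [553.61904362 130.78989141 188.        ]
```

View pics/w1c.png

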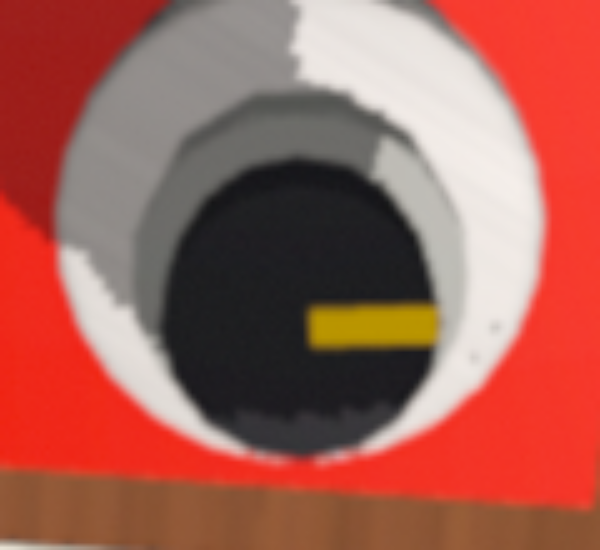

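The crop puts the top's centre at the stripe's start, about (280.5,215.4), or world (535.6,126). I'll descend and grip.

Call:
servo_tool(
  increments=[
    [0,0.25,-4,0,0,0,1],
    [0,0.25,-8,0,0,0,1],
    [0,0.25,-10,0,0,0,1],
    [0,0.25,-11,0,0,0,1],
    [0,0.25,-11.7,0,0,0,1],
    [0,0.25,-11.7,0,0,0,1],
    [0,0.25,-11.7,0,0,0,1],
  ],
)

```text
t: 2.45
ee_pos: [537.0, 125.1, 164.7]
orientation: [1.929, 2.478, 0.002]
ft_force: [-0.1, 0.1, -0.5]
width: 87.7
grasp_force: 0.0
```

Call:
servo_tool(
  increments=[
    [0,0,0,0,0,0,-1],
    [0,0,0,0,0,0,-1],
    [0,0,0,0,0,0,-1],
    [0,0,0,0,0,0,-1],
    [0,0,0,0,0,0,-1],
    [0,0,0,0,0,0,-1],
    [0,0,0,0,0,0,-1],
    [0,0,0,0,0,0,-1],
    [0,0,0,0,0,0,-1],
    [0,0,0,0,0,0,-1],
    [0,0,0,0,0,0,-1],
    [0,0,0,0,0,0,-1],
  ],
)

```text
t: 3.45
ee_pos: [536.2, 124.7, 163.7]
orientation: [1.93, 2.479, -0.0]
ft_force: [-0.7, 1.2, 0.6]
width: 39.4
grasp_force: 30.0
```

```bash
python3 - <<'E'
from h import *
o=ctrl.get_obs(); print(o["moment"],o["ft_force"],o["qpos"][5],o["width"],o["grasp_force"])
E
```

```text
[-0.09011421  0.09190972 -0.00204729] [-0.65022676  1.1641589   0.63352917] -0.04059160706055346 39.41563953692193 30.000236928462982
```

Gripped at 39.4 mm and 30 N. I'll try counter-clockwise gently.

Call:
servo_tool(
  increments=[
    [0,0,0,0,0,1.5,-1],
    [0,0,0,0,0,3,-1],
    [0,0,0,0,0,4.5,-1],
    [0,0,0,0,0,6,-1],
    [0,0,0,0,0,7,-1],
    [0,0,0,0,0,8,-1],
    [0,0,0,0,0,9,-1],
    [0,0,0,0,0,10,-1],
    [0,0,0,0,0,10,-1],
  ],
)

```text
t: 4.2
ee_pos: [536.8, 124.1, 163.7]
orientation: [1.704, 2.638, -0.0]
ft_force: [3.1, -4.2, -0.4]
width: 39.3
grasp_force: 30.0
```

```bash
python3 - <<'E'
from h import *
o=ctrl.get_obs(); print(o["moment"],o["ft_force"],o["qpos"][5],o["width"],o["grasp_force"])
E
```

```text
[-0.92177728 -0.57802987 -0.58087895] [ 3.14889384 -4.15339434 -0.37634449] -0.21662664872107998 39.32024222808326 29.997673630714417
```

The −0.58 N·m opposing moment means it hit the stop, so I'll go clockwise.

Call:
servo_tool(
  increments=[
    [0,0,0,0,0,-3,-1],
    [0,0,0,0,0,-6,-1],
    [0,0,0,0,0,-9,-1],
    [0,0,0,0,0,-12,-1],
    [0,0,0,0,0,-15,-1],
    [0,0,0,0,0,-18,-1],
    [0,0,0,0,0,-21,-1],
    [0,0,0,0,0,-24,-1],
    [0,0,0,0,0,-24,-1],
    [0,0,0,0,0,-24,-1],
  ],
)

```text
t: 5.03
ee_pos: [535.4, 124.1, 163.7]
orientation: [-2.215, -2.228, 0.003]
ft_force: [-1.8, -4.2, 3.8]
width: 39.4
grasp_force: 30.0
```

```bash
python3 - <<'E'
from h import *
o=ctrl.get_obs(); print(o["moment"],o["ft_force"],o["qpos"][5],o["width"],o["grasp_force"])
E
```

```text
[-0.97430752  0.4654643  -0.04155563] [-1.82237599 -4.20336981  3.75557847] 0.20155152371059687 39.404573346027895 30.003337562084198
```

It turns freely clockwise (left-hand thread), so I'll continue.

Call:
servo_tool(
  increments=[
    [0,0.1,0,0,0,-5,-1],
    [0,0.1,0,0,0,-10,-1],
    [0,0.1,0,0,0,-15,-1],
    [0,0.1,0,0,0,-20,-1],
    [0,0.1,0,0,0,-25,-1],
    [0,0.1,0,0,0,-30,-1],
    [0,0.1,0,0,0,-35,-1],
    [0,0.1,0,0,0,-40,-1],
    [0,0.1,0,0,0,-45,-1],
    [0,0.1,0,0,0,-50,-1],
    [0,0.1,0,0,0,-55,-1],
    [0,0.1,0,0,0,-60,-1],
    [0,0.1,0,0,0,-65,-1],
    [0,0.1,0,0,0,-70,-1],
    [0,0.1,0,0,0,-74,-1],
    [0,0.1,0,0,0,-74,-1],
    [0,0.1,0,0,0,-74,-1],
  ],
)

```text
t: 6.45
ee_pos: [533.3, 125.6, 163.7]
orientation: [-3.11, -0.445, 0.01]
ft_force: [-9.3, -1.9, 11.1]
width: 39.3
grasp_force: 30.0
```

```bash
python3 - <<'E'
from h import *
o=ctrl.get_obs(); print(o["moment"],o["ft_force"],o["qpos"][5],o["width"],o["grasp_force"])
E
```

```text
[-0.33289953  1.94446304 -0.13973609] [-9.29580128 -1.89523585 11.08864068] 1.4950567962332098 39.25680278715784 30.007849037647247
```

Call:
servo_tool(
  increments=[
    [-0.2,0,0,0,0,0,-1],
    [-0.2,0,0,0,0,0,-1],
    [-0.2,0,0.2,0,0,0,-1],
    [-0.2,0,0.4,0,0,0,-1],
    [-0.2,0,0.6,0,0,0,-1],
    [-0.2,0,0.8,0,0,0,-1],
    [-0.2,0,1.0,0,0,0,-1],
    [-0.2,0,1.0,0,0,0,-1],
  ],
)

```text
t: 7.12
ee_pos: [533.3, 125.7, 173.5]
orientation: [-3.11, -0.442, 0.003]
ft_force: [-6.1, 0.0, -1.0]
width: 39.6
grasp_force: 30.0
```

```bash
python3 - <<'E'
from h import *
o=ctrl.get_obs(); print(o["moment"],o["ft_force"],o["width"],o["grasp_force"])
snap("wrist","pics/w2.png")
E
```

```text
[-0.06241454  1.29426489  0.0327344 ] [-6.06734062  0.01392359 -0.98849581] 39.63129399816909 29.998666048049927
```

View pics/w2.png

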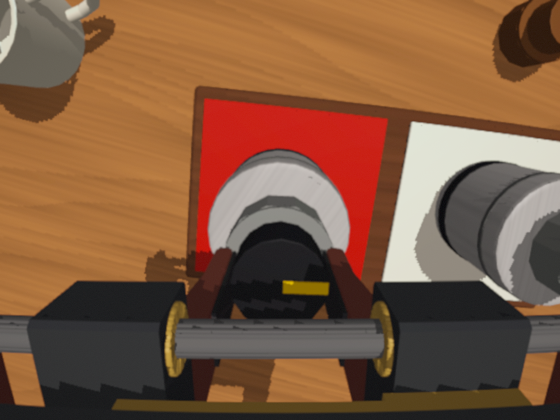

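The view shows the knob between the fingers at (280,270), with the stripe turned along with the tool. The −1 N load is the cap's weight and nothing holds it back, so I'll lift.

Call:
servo_tool(
  increments=[
    [-0.1,0,0.4,0,0,0,-1],
    [-0.1,0,0.8,0,0,0,-1],
    [-0.1,0,1.2,0,0,0,-1],
    [-0.1,0,1.8,0,0,0,-1],
    [-0.1,0,2.4,0,0,0,-1],
    [-0.1,0,3.2,0,0,0,-1],
    [-0.1,0,4.0,0,0,0,-1],
    [-0.1,0,5.0,0,0,0,-1],
    [-0.1,0,6.0,0,0,0,-1],
    [-0.1,0,7.0,0,0,0,-1],
    [-0.1,0,8.0,0,0,0,-1],
    [-0.1,0,9.0,0,0,0,-1],
    [-0.1,0,9.5,0,0,0,-1],
    [-0.1,0,9.5,0,0,0,-1],
    [-0.1,0,9.5,0,0,0,-1],
    [-0.1,0,9.5,0,0,0,-1],
    [-0.1,0,9.5,0,0,0,-1],
    [-0.1,0,9.5,0,0,0,-1],
  ],
)

```text
t: 8.67
ee_pos: [532.9, 125.7, 268.0]
orientation: [3.11, 0.442, -0.002]
ft_force: [0.1, 0.1, -0.4]
width: 39.4
grasp_force: 30.0
```

```bash
python3 - <<'E'
from h import *
o=ctrl.get_obs(); print(o["moment"],o["ft_force"],o["width"],o["grasp_force"],abs(o["qvel"]).max())
a=snap("wrist","pics/w3.png")["image"];b=snap("scene","pics/s3.png")["image"]
cv2.imwrite("pics/c3.png",np.hstack([cv2.resize(a[120:],(400,300)),cv2.resize(b[140:300,220:433],(400,300))])[:,:,::-1])
E
```

```text
[ 0.01546113  0.14875114 -0.00055743] [ 0.07673597  0.10638229 -0.37996639] 39.373682117715475 29.998631179332733 0.00288326492048866
```

View pics/c3.png

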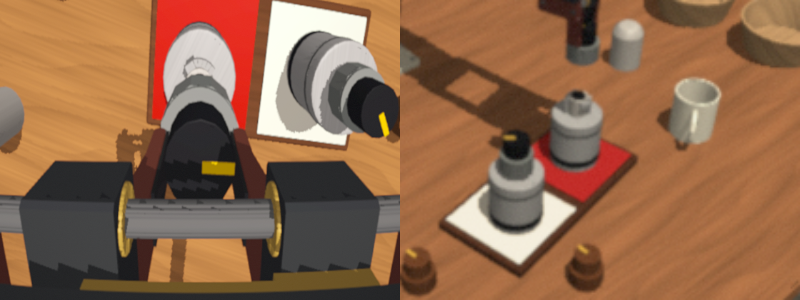

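The cap hangs level in the fingers about 78 mm above the open mouth. The white canister is still shut and the bystanders in view are undisturbed.

```bash
python3 -c "
from workcell import ctrl; print(ctrl.close_job())"
```

```text
the job is handed in; nothing more can be done
None
```

I unscrewed the red-plate canister's cap (left-hand thread, so it loosens clockwise) and handed the job in at about 9 s, with the gripper holding the cap level and still about 78 mm above the mouth; no verdict was returned.

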